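# Nest the mixing bowls in the pantry

## Robot

A 6-joint arm with a two-finger parallel gripper is mounted at the origin on the work surface. World frame = base frame: x ahead of the robot, y to its left, z up, the work surface at z = 0. Lengths are in mm, angles in rad, forces in N, time in s.
With the tool pointing down it reaches from about 400 to 925 mm from the base axis. Payload 12.5 kg.
Tool frame: the origin (TCP) lies at the very end of the fingers, on their centre line; the grasp point (between the pads) lies behind it (env.grip_depth is the z of the grasp point in the tool frame, in mm); z points along the fingers, y is the line along which they close (so a half turn about z gives the same grasp; the last joint's range is limited). The gripper opens to 95 mm and grips with 3 to 60 N. Pads are 20 mm wide; open, the fingers measure 119 mm over their backs; the gripper's body (75 mm by 180 mm) begins 59 mm behind the grasp point.
Start: joints at [-1.423, 0.491, 1.559, -0, 1.092, -0.106], TCP at [156.95, -604.991, 214.661] pointing down, gripper open.
Joint ranges: [-3.1, 3.1], [-0.84, 2.19], [0.05, 2.79], [-1.13, 4.28], [0.06, 2.93], [-2.69, 2.69]. Speed limits (rad/s): [2.22, 2.22, 2.79, 3.14, 3.14, 3.14].

## Interface

Orientations are given as [roll, pitch, yaw] about the fixed x, y, z axes, in that order (R = Rz(yaw) Ry(pitch) Rx(roll)).
In Python, from cell import env, optics gives the robot as it stands.
- The arm moves only by the tool step_arm, never from a script. Its argument "moves" is a list of rows, each an object of numbers: "tx", "ty", "tz": the shift along the tool's x, y, z in mm; "roll": the turn about the tool's z in rad. In form: [{"tx": .., "ty": .., "tz": .., "roll": ..}, ...]. A call has 1 to 12 rows; each row is the pose to reach, as a shift and turn from the pose commanded when the call began, along the tool's axes at that moment; what a row does not reach only later rows make up. A row lasts 1/12 s, in which the tool goes at most 41.7 mm and 7.16 degrees, less where a joint would pass 70% of its speed; a pose out of reach is approached as far as the arm can. A call with a gripper value outside its range is refused whole. "grip" is the finger opening in mm, from 0 to 95.1, set as the call begins (left out, the last holds). The fingers move at their own pace and stop on an object; the grip force is fixed at half the most. Time passes only in rows, so rows that repeat a pose let the fingers close. It gives the time, the measured TCP pose, the force, the opening and the grip force at its end, in the units of the state.
- env.state(): the state, without advancing time (a new reading comes with each control period).
- optics.read_camera(name): name is "scene" or "side" or "wrist"; returns a dict with "pixels" (400x640x3 uint8, blue, green, red), "mtx" (3x3 intrinsics, pixels), "dist" ([k1, k2, p1, p2, k3] as OpenCV has them; the pictures are not rectified), "view" (4x4, takes a point from world to camera coordinates). Camera axes: x right, y down, z forward; pixel columns grow to the right and rows downward; lengths in mm; the calibration is good to about 2 mm. A picture is of the moment at which its call begins. There is no depth.
- env.job_done(): hands the job in; it is judged then, once.
The state is a dict: "t": time; "joints": joint angles; "qvel": joint speeds; "tau": joint torques, N m; "eef_pos": TCP position; "tcp_rot": TCP orientation; "ft_force": force on the tool from outside, world axes, zero at the start; "moment": the same for the moment, N m; "opening": opening from 0.0 (shut) to 1.0 (fully open); "grip_force": force on a finger pad.
Only numpy, scipy, OpenCV 4.12 (cv2) and the standard library are available. Lean on these libraries where they do the work, as an engineer would, in place of code of your own. Each camera call takes 0.05 s, during which the arm holds its last target. There are 200 camera calls.

## Task

Put the set of three mixing bowls away as a nest: first take the jam jar out of the largest bowl and stand it upright in the gap between the two jars on the wooden tray. Then nest the bowls in size order, all upright and seated flat on the floor of the next larger one: the medium bowl in the large one and the small bowl in the medium one. Set things down gently without dropping them, and leave everything else where it stands.

Things in the scene. Friction and masses are not known exactly. Their poses are not given: they have to be found in the camera images.
- bowl_large: Largest of three alike cream-coloured melamine mixing bowls: round, 200 mm across the rim outside, 72 mm high, wall 8 mm thick, inner floor 8 mm above its underside; the wall is vertical from 34 mm up to the rim and tapers below that to 156 mm across at the foot. Origin: centre of the underside, z up. It stands upright near the middle of the table, the jam jar inside it.
- bowl_medium: Middle of three alike cream-coloured melamine mixing bowls: round, 140 mm across the rim outside, 72 mm high, wall 8 mm thick, inner floor 8 mm above its underside; the wall is vertical from 34 mm up to the rim and tapers below that to 116 mm across at the foot. Origin: centre of the underside, z up. It stands to the left or right of the large bowl.
- bowl_small: Smallest of three alike cream-coloured melamine mixing bowls: round, 80 mm across the rim outside, 70 mm high, wall 8 mm thick, inner floor 8 mm above its underside; the wall is vertical from 34 mm up to the rim and tapers below that to 68 mm across at the foot. Origin: centre of the underside, z up. It stands on the other side of the large bowl.
- jam_jar: Round jar of dark red jam with paper band and steel lid, 56 mm in diameter, 100 mm high (lid: the top 20 mm, 55 mm in diameter). It stands upright in the large bowl at the start. Origin: centre of the underside, z up.
- tray: Low open wooden tray, fixed, 90 mm (its x) by 240 mm (its y), rim 18 mm high, walls 6 mm, floor 6 mm above the table, at the back on the left or right. Origin: centre of the underside, z up; the gap for the jam jar, 104 mm long between the two jars, is at the origin.
- jar_left: Jar like the jam jar, standing in the tray, 80 mm from its middle towards its +y end. Origin: centre of the underside. Leave alone.
- jar_right: Jar like the jam jar, standing in the tray, 80 mm from its middle towards its -y end. Origin: centre of the underside. Leave alone.
- stockpot: Fixed steel stockpot with lid, 166 mm in diameter (200 mm over its two side handles), 130 mm high with its knob, at the back on the other side from the tray. Origin: centre of the underside. Leave alone.
- tin_can: Tin can, 66 mm in diameter, 70 mm high, at the back in the middle. Origin: centre of the underside. Leave alone.
- mug: White mug, 80 mm in diameter, 85 mm high, handle at its +y, at the left. Origin: centre of the underside. Leave alone.
- spice_jar: Small spice jar with black cap, 48 mm in diameter, 85 mm high, at the right. Origin: centre of the underside. Leave alone.
There are look-alikes about, which are no part of the job. Leave any green or turquoise look-alike of the bowl_medium alone.

How it is judged:
By the outcome, as a careful person would: the job done as asked, in the order asked, and still so for the second after the job is handed in, with the robot touching nothing.
It also fails if it takes over 70 s, if anything falls off the work surface, if the arm or the gripper's body presses on something with over 40 N, if the wrist force passes 120 N, or if a joint passes its speed limit or range.

## Working session

There is one attempt and no reset: what is moved stays moved. The work goes in short steps, Python scripts to look and compute and a tool call to move; the robot and the scene stay as the last step left them, time stands still between calls to the robot, and variables do not carry over. Pictures are saved under pics/ and viewed, at most 12 in all, crops included, and the job is handed in when it is done.

Besides the shell and the picture viewer there is one more tool, called after "Call:" as name([rows], argument=value, ...), one row to a line, values as JSON. step_arm: Moves the arm, as the interface text tells. Its arguments: {"type":"object","properties":{"moves":{"type":"array"},"grip":{"type":"number"}},"required":["moves"]}

```bash
ls; mkdir -p pics; cat > h.py <<'E'
import numpy as np, cv2, json
from cell import env, optics
def cam(n,save=None):
    c=optics.read_camera(n); c={k:np.array(v) for k,v in c.items()}
    if save: cv2.imwrite('pics/'+save,c['pixels'])
    return c
def ray(c,uv):
    p=cv2.undistortPoints(np.array(uv,float).reshape(-1,1,2),c['mtx'],c['dist']).reshape(-1,2)
    R=c['view'][:3,:3];t=c['view'][:3,3]
    return -R.T@t,(np.c_[p,np.ones(len(p))])@R
def onz(c,uv,z):
    o,d=ray(c,uv); return o+d*((z-o[2])/d[:,2])[:,None]
def proj(c,P):
    R=c['view'][:3,:3];t=c['view'][:3,3]
    return cv2.projectPoints(np.array(P,float).reshape(-1,1,3),cv2.Rodrigues(R)[0],t,c['mtx'],c['dist'])[0].reshape(-1,2)
E
python3 - <<'E'
from h import *
a=cam('scene');b=cam('side');w=cam('wrist')
import pickle
pickle.dump((a,b,w),open('first.pkl','wb'))
cv2.imwrite('pics/s1.png',a['pixels']);cv2.imwrite('pics/d1.png',b['pixels']);
for c in(a,b,w):print(ray(c,[[320,200]]))
print(env.grip_depth,env.state())
E
```

```text
pics
(array([1458.03625797, -895.00352824, 1060.57213461]), array([[-0.6074409 ,  0.50184334, -0.61595228]]))
(array([  32.04711377,  686.03493617, 1012.16895821]), array([[ 0.31451601, -0.56673355, -0.76171267]]))
(array([ 221.37269531, -588.6294498 ,  383.78501029]), array([[-0.22332151, -0.06530209, -0.97258013]]))
-18.8 {'t': 0.15, 'joints': array([-1.42260998e+00,  4.91405315e-01,  1.55929626e+00, -2.20587057e-05,
        1.09168845e+00, -1.05588845e-01]), 'qvel': array([ 1.12402868e-03, -9.18521770e-04,  6.62571634e-05, -1.26265082e-03,
        2.49073793e-04,  1.83288819e-03]), 'tau': array([ 8.97575719e-04, -6.12894559e+01, -2.58276862e+01,  6.91864989e-02,
        4.73152392e-02, -6.95882409e-05]), 'eef_pos': array([ 156.91113051, -604.80899745,  214.21033706]), 'tcp_rot': array([-3.14079766e+00, -6.45788435e-05,  2.53785341e-01]), 'ft_force': array([-0.21406708,  0.28702769, -1.19463255]), 'moment': array([0.04789066, 0.03385807, 0.05923054]), 'grip_force': 0.0, 'opening': 1.0005784026117959}
```

View pics/s1.png

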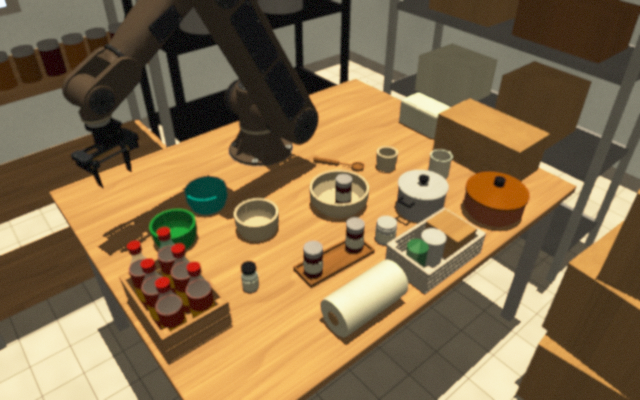

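View pics/d1.png

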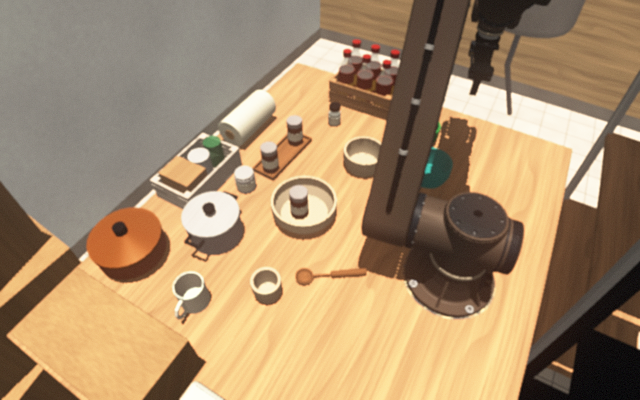

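Candidates for the medium bowl in the scene view are cream (257,219), green (172,230) and turquoise (206,196). By colour I choose the cream one. Large bowl is at (339,194) with the jam jar inside (343,188). For the small bowl, the candidates are cream (387,158) and the mug (440,160), and I choose (387,158). The tray is at (335,260), with jars at (313,258) and (355,235). Next is a close crop with colour masks.

```bash
python3 - <<'E'
from h import *
import pickle
a,b,w=pickle.load(open('first.pkl','rb'))
pts={'L':((339,194),(303,205)),'M':((257,219),(365,157)),'S':((387,158),(266,285)),'T':((335,250),(283,148))}
rows=[[],[],[]]
for k,p in pts.items():
    for i,(c,(u,v)) in enumerate(zip((a,b),p)):
        h=42
        cr=c['pixels'][v-h:v+h,u-h:u+h]
        rows[i].append(cv2.resize(cr,(200,200),interpolation=cv2.INTER_CUBIC))
        if i==0:
            hsv=cv2.cvtColor(cr,cv2.COLOR_BGR2HSV); m=((hsv[...,1]<110)&(hsv[...,2]>90)).astype(np.uint8)*255
            rows[2].append(cv2.cvtColor(cv2.resize(m,(200,200)),cv2.COLOR_GRAY2BGR))
    def P(c,uv):
        o,d=ray(c,[uv]);return o,d[0]/np.linalg.norm(d[0])
    (o1,d1),(o2,d2)=P(a,p[0]),P(b,p[1])
    s=np.linalg.lstsq(np.c_[d1,-d2],o2-o1,rcond=None)[0]
    print(k,((o1+s[0]*d1+o2+s[1]*d2)/2).round(),np.linalg.norm(o1+s[0]*d1-o2-s[1]*d2).round(1), onz(a,[p[0]],50)[0].round(),onz(b,[p[1]],50)[0].round())
cv2.imwrite('pics/m.png',np.vstack([np.hstack(r) for r in rows]))
for u in((257,219),(339,206)):print(cv2.cvtColor(a['pixels'],cv2.COLOR_BGR2HSV)[u[1]+8,u[0]])
E
```

```text
L [469.   6.  41.] 0.6 [477.  -2.  50.] [465.  13.  50.]
M [ 395. -280.   38.] 4.6 [ 410. -286.   50.] [ 389. -270.   50.]
S [415. 291.  41.] 1.8 [425. 281.  50.] [411. 294.  50.]
T [ 663. -183.   39.] 2.1 [ 672. -189.   50.] [ 656. -174.   50.]
[ 19  98 138]
[21 95 89]
```

View pics/m.png

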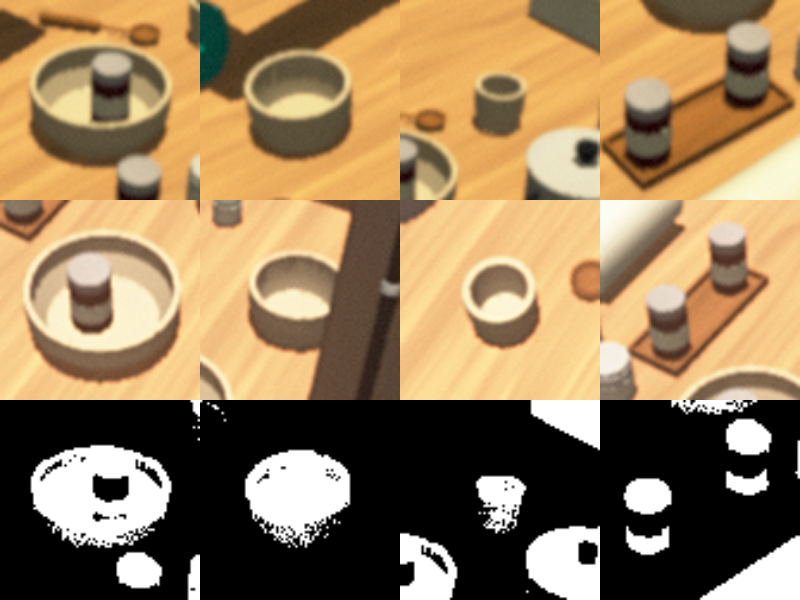

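The crops confirm cream medium, small and large bowls, with the jam jar inside the large one and the tray's two jars well separated with a free gap. Now triangulating lids and rims.

```bash
cat >> h.py <<'E'
def tri(c1,u1,c2,u2):
    o1,d1=ray(c1,[u1]);o2,d2=ray(c2,[u2]);d1=d1[0]/np.linalg.norm(d1[0]);d2=d2[0]/np.linalg.norm(d2[0])
    s=np.linalg.lstsq(np.c_[d1,-d2],o2-o1,rcond=None)[0]
    return (o1+s[0]*d1+o2+s[1]*d2)/2,np.linalg.norm(o1+s[0]*d1-o2-s[1]*d2)
def rel(x,y,z,yaw=None):
    "shift in tool axes from measured pose"
    s=env.state();p=s['eef_pos'];t=s['tcp_rot'][2];d=np.array([x,y,z])-p
    print('tx %.1f ty %.1f tz %.1f'%(d[0]*np.cos(t)+d[1]*np.sin(t),d[0]*np.sin(t)-d[1]*np.cos(t),-d[2]),'yaw now %.3f'%t,'' if yaw is None else 'roll %.3f'%(t-yaw),'j6',s['joints'][5].round(2))
E
python3 - <<'E'
from h import *
import pickle
a,b,w=pickle.load(open('first.pkl','rb'))
s=84/200
f=lambda p,t:(p[0]-42+t[0]*s,p[1]-42+t[1]*s)
A={'L':(339,194),'M':(257,219),'S':(387,158),'T':(335,250)};B={'L':(303,205),'M':(365,157),'S':(266,285),'T':(283,148)}
for n,k,t1,t2 in [('Lrim','L',(100.5,86),(102,89)),('jam','L',(112,63),(90,65)),('Mrim','M',(298-200,85),(300-200,85)),('Srim','S',(100,85),(100,88)),('j1','T',(48,90),(67,97)),('j2','T',(148,36),(129,36))]:
    p,e=tri(a,f(A[k],t1),b,f(B[k],t2));print(n,p.round(),e.round(1))
rel(470,6,300,0)
E
```

```text
Lrim [466.   7.  64.] 2.2
jam [479.  13. 109.] 4.8
Mrim [ 397. -281.   66.] 3.1
Srim [413. 290.  68.] 2.3
j1 [ 665. -196.   54.] 108.6
j2 [ 661. -173.  152.] 104.3
tx 456.4 ty -512.6 tz -85.8 yaw now 0.254 roll 0.254 j6 -0.11
```

Call:
step_arm([
  {"tx": 23, "ty": -26, "tz": -10},
  {"tx": 53, "ty": -60, "tz": -40},
  {"tx": 80, "ty": -90, "tz": -70},
  {"tx": 108, "ty": -121, "tz": -86},
  {"tx": 136, "ty": -152, "tz": -86},
  {"tx": 163, "ty": -183, "tz": -86},
  {"tx": 191, "ty": -214, "tz": -86},
  {"tx": 218, "ty": -245, "tz": -86},
  {"tx": 246, "ty": -276, "tz": -86},
  {"tx": 274, "ty": -307, "tz": -86},
  {"tx": 301, "ty": -338, "tz": -86},
  {"tx": 329, "ty": -369, "tz": -86},
])

```text
validation failed for argument at $.mo...
```

```bash
python3 - <<'E'
from h import *
rel(455,6,330)
E
```

```text
tx 441.9 ty -516.4 tz -115.8 yaw now 0.254  j6 -0.11
```

Call:
step_arm([
  {"tx": 23, "ty": -26, "tz": -10, "roll": 0},
  {"tx": 53, "ty": -60, "tz": -40, "roll": 0},
  {"tx": 80, "ty": -90, "tz": -70, "roll": 0},
  {"tx": 108, "ty": -121, "tz": -86, "roll": 0},
  {"tx": 136, "ty": -152, "tz": -86, "roll": 0},
  {"tx": 163, "ty": -183, "tz": -86, "roll": 0},
  {"tx": 191, "ty": -214, "tz": -86, "roll": 0},
  {"tx": 218, "ty": -245, "tz": -86, "roll": 0},
  {"tx": 246, "ty": -276, "tz": -86, "roll": 0},
  {"tx": 274, "ty": -307, "tz": -86, "roll": 0},
  {"tx": 301, "ty": -338, "tz": -86, "roll": 0},
  {"tx": 329, "ty": -369, "tz": -86, "roll": 0},
])

```text
t: 1.15
eef_pos: [373.4, -181.9, 300.7]
tcp_rot: [3.141, -0.0, 0.253]
ft_force: [0.5, -1.0, 1.0]
opening: 0.999
grip_force: 0.0
```

```bash
python3 - <<'E'
from h import *
print(env.state()['t']);rel(455,6,330)
E
```

```text
1.15
tx 126.1 ty -161.4 tz -29.3 yaw now 0.253  j6 0.7
```

Call:
step_arm([
  {"tx": 25, "ty": -32, "tz": -6, "roll": 0},
  {"tx": 50, "ty": -64, "tz": -12, "roll": 0},
  {"tx": 75, "ty": -96, "tz": -18, "roll": 0},
  {"tx": 100, "ty": -128, "tz": -24, "roll": 0},
  {"tx": 115, "ty": -150, "tz": -29, "roll": 0},
  {"tx": 115, "ty": -150, "tz": -29, "roll": 0},
  {"tx": 115, "ty": -150, "tz": -29, "roll": 0},
])

```text
t: 1.73
eef_pos: [446.9, -8.7, 329.5]
tcp_rot: [3.142, 0.0, 0.257]
ft_force: [0.4, 0.3, 0.2]
opening: 1.0
grip_force: 0.0
```

```bash
python3 - <<'E'
from h import *
import pickle
w=cam('wrist','w1.png');a=cam('scene');b=cam('side')
pickle.dump((a,b,w),open('p2.pkl','wb'))
q=np.zeros((600,800,3),np.uint8)
q[:400,:640]=w['pixels']; q[400:600,:320]=cv2.resize(a['pixels'][180:280,250:410],(320,200));q[400:600,320:640]=cv2.resize(b['pixels'][100:200,220:380],(320,200))
cv2.imwrite('pics/v3.png',q)
E
```

```text
(no output)
```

View pics/v3.png

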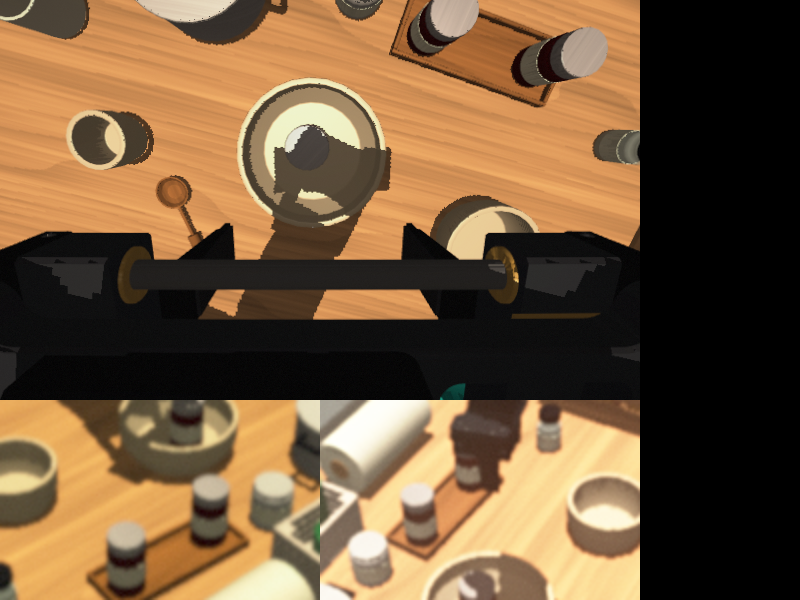

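Wrist view: large bowl rim centre is about (312,152), jam lid (307,147), tray jar lids (452,15) and (582,53), and small bowl rim (97,139).

```bash
python3 - <<'E'
from h import *
import pickle
a,b,w=pickle.load(open('p2.pkl','rb'))
a0,b0,_=pickle.load(open('first.pkl','rb'))
def wz(n,uv,z):print(n,'wrist z',z,onz(w,[uv],z)[0].round(1))
wz('L',(312,152),72);wz('jam',(307,147),108);wz('jr',(582,53),106);wz('jl',(452,15),106);wz('S',(97,139),70)
s=.42
f=lambda p,t:(p[0]-42+t[0]*s,p[1]-42+t[1]*s)
A={'L':(339,194),'S':(387,158),'T':(335,250)};B={'L':(303,205),'S':(266,285),'T':(283,148)}
for n,k,t1,t2,uw in [('L','L',(100.5,86),(102,89),(312,152)),('jam','L',(112,63),(90,65),(307,147)),('S','S',(100,85),(100,88),(97,139)),('jr','T',(48,90),(129,36),(582,53)),('jl','T',(148,36),(67,97),(452,15))]:
    print(n,*[np.append(*tri(*q)).round(1) for q in((a0,f(A[k],t1),b0,f(B[k],t2)),(a0,f(A[k],t1),w,uw),(b0,f(B[k],t2),w,uw))])
# rim extreme points of L and S in wrist
# lid circle: hough on gray around jam
g=cv2.cvtColor(w['pixels'],cv2.COLOR_BGR2GRAY)
hsv=cv2.cvtColor(w['pixels'],cv2.COLOR_BGR2HSV)
for n,(u,v) in dict(jr=(582,53),jl=(460,12),jam=(307,147),rim=(312,84),S=(97,160),wood=(200,60)).items():print(n,hsv[v,u])
# outer rim of L vs wood via saturation along radial lines
for n,c,r0,r1,z in (('L',(312,152),55,95,72),('S',(97,139),18,45,70)):
    P=[]
    for t in np.linspace(0,2*np.pi,72,endpoint=False):
        rr=np.arange(r0,r1,.5);x=c[0]+rr*np.cos(t);y=c[1]+rr*np.sin(t)
        m=cv2.remap(hsv,x.astype(np.float32)[None],y.astype(np.float32)[None],1)[0].astype(float)
        rimlike=(m[:,1]<95)&(m[:,2]>150)
        i=np.where(rimlike)[0]
        if len(i):P.append((x[i[-1]],y[i[-1]]))
    q=onz(w,P,z)[:,:2]
    for _ in range(4):
        A_=np.c_[2*q,np.ones(len(q))];s_=np.linalg.lstsq(A_,(q**2).sum(1),rcond=None)[0]
        R=np.sqrt(s_[2]+s_[0]**2+s_[1]**2);e=np.abs(np.linalg.norm(q-s_[:2],axis=1)-R);k=e<max(2,1.5*np.median(e));q=q[k]
    print(n,'circle',s_[:2].round(1),'R',R.round(1),len(q))
E
```

```text
L wrist z 72 [473.8   5.4  72. ]
jam wrist z 108 [481.2  12.9 108. ]
jr wrist z 106 [ 666.2 -266.5  106. ]
jl wrist z 106 [ 663.9 -107.4  106. ]
S wrist z 70 [417.9 285.6  70. ]
L [466.1   6.8  64.5   2.2] [472.5   4.4  68.9   2.8] [470.3   3.5  58.4   5.8]
jam [479.4  13.4 108.9   4.8] [481.8  13.4 109.8   1.3] [479.7  11.8 107.7   3.6]
S [412.8 290.3  67.8   2.3] [418.7 284.5  72.7   1.2] [415.1 288.6  63.9   3.4]
jr [ 659.8 -262.9  102.7    3.5] [ 6.655e+02 -2.653e+02  1.077e+02  1.000e-01] [ 674.5 -284.9   81.6    3.7]
jl [ 664.9 -107.6  104.     3.4] [ 665.5 -107.2  103.9    2.1] [ 663.8 -108.   104.7    1.2]
jr [ 14  53 182]
jl [ 13  50 193]
jam [13 41 74]
rim [17 95 83]
S [16 92 72]
wood [ 14 150 222]
L circle [468.4   5.3] R 97.8 51
S circle [416.2 287. ] R 38.0 72
```

```bash
python3 - <<'E'
from h import *
rel(481,13,160,1.571)
E
```

```text
tx 39.4 ty -14.1 tz 169.3 yaw now 0.253 roll -1.318 j6 1.15
```

Call:
step_arm([
  {"tx": 10, "ty": -4, "tz": 10, "roll": -0.12},
  {"tx": 20, "ty": -8, "tz": 25, "roll": -0.24},
  {"tx": 30, "ty": -11, "tz": 42, "roll": -0.36},
  {"tx": 39, "ty": -14, "tz": 60, "roll": -0.48},
  {"tx": 39.4, "ty": -14.1, "tz": 80, "roll": -0.6},
  {"tx": 39.4, "ty": -14.1, "tz": 100, "roll": -0.72},
  {"tx": 39.4, "ty": -14.1, "tz": 120, "roll": -0.84},
  {"tx": 39.4, "ty": -14.1, "tz": 140, "roll": -0.96},
  {"tx": 39.4, "ty": -14.1, "tz": 155, "roll": -1.08},
  {"tx": 39.4, "ty": -14.1, "tz": 165, "roll": -1.2},
  {"tx": 39.4, "ty": -14.1, "tz": 169, "roll": -1.318},
  {"tx": 39.4, "ty": -14.1, "tz": 169, "roll": -1.318},
], grip=78)

```text
t: 2.88
eef_pos: [480.7, 12.5, 159.6]
tcp_rot: [-3.139, -0.0, 1.575]
ft_force: [0.9, 0.4, 0.9]
opening: 0.821
grip_force: 0.0
```

```bash
python3 - <<'E'
from h import *
w=cam('wrist','w2.png');import pickle;pickle.dump(w,open('w2.pkl','wb'))
rel(481,13,57,1.571)
E
```

```text
tx 0.3 ty -0.1 tz 103.2 yaw now 1.568 roll -0.003 j6 -0.11
```

View pics/w2.png

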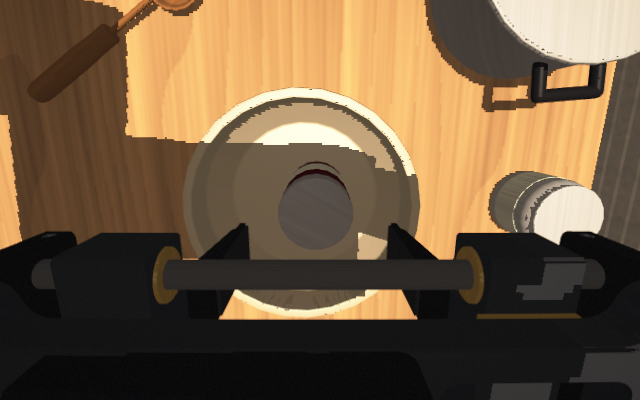

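The jam lid is centred at about (315,212) between the open fingers, and the bowl rim spans u 183–420 and v 87–318.

```bash
python3 - <<'E'
from h import *
import pickle
w=pickle.load(open('w2.pkl','rb'));w1=pickle.load(open('p2.pkl','rb'))[2]
print(onz(w,[(315,212),(278,212),(353,212)],108).round(1), tri(w,(315,212),w1,(307,147)))
print(onz(w,[(183,202),(420,202),(301,87),(301,318)],72).round(1))
E
```

```text
[[479.9  15.7 108. ]
 [453.4  15.5 108. ]
 [507.2  15.8 108. ]] (array([480.15188626,  12.98635277,  98.1926013 ]), np.float64(0.6092452082140971))
[[370.   13.5  72. ]
 [566.7  14.6  72. ]
 [468.6 104.5  72. ]
 [467.2 -94.7  72. ]]
```

Call:
step_arm([
  {"tx": 2, "ty": 0, "tz": 25, "roll": 0},
  {"tx": 2, "ty": 0, "tz": 50, "roll": 0},
  {"tx": 2, "ty": 0, "tz": 72, "roll": 0},
  {"tx": 2, "ty": 0, "tz": 90, "roll": 0},
  {"tx": 2, "ty": 0, "tz": 100, "roll": 0},
  {"tx": 2, "ty": 0, "tz": 103, "roll": 0},
  {"tx": 2, "ty": 0, "tz": 103, "roll": 0},
])

```text
t: 3.52
eef_pos: [481.4, 15.2, 57.5]
tcp_rot: [-3.141, 0.0, 1.568]
ft_force: [-0.2, 0.8, 0.3]
opening: 0.822
grip_force: 0.0
```

Call:
step_arm([
  {"tx": 0, "ty": 0, "tz": 0, "roll": 0},
  {"tx": 0, "ty": 0, "tz": 0, "roll": 0},
  {"tx": 0, "ty": 0, "tz": 0, "roll": 0},
  {"tx": 0, "ty": 0, "tz": 0, "roll": 0},
  {"tx": 0, "ty": 0, "tz": 0, "roll": 0},
  {"tx": 0, "ty": 0, "tz": 0, "roll": 0},
], grip=45)

```text
t: 4.02
eef_pos: [481.2, 15.8, 58.1]
tcp_rot: [3.141, 0.0, 1.572]
ft_force: [-2.5, 0.2, 7.4]
opening: 0.583
grip_force: 30.0
```

Call:
step_arm([
  {"tx": 0, "ty": 0, "tz": -8, "roll": 0},
  {"tx": 0, "ty": 0, "tz": -25, "roll": 0},
  {"tx": 0, "ty": 0, "tz": -50, "roll": 0},
  {"tx": 0, "ty": 0, "tz": -80, "roll": 0},
  {"tx": 0, "ty": 0, "tz": -110, "roll": 0},
  {"tx": 0, "ty": 0, "tz": -125, "roll": 0},
  {"tx": -10, "ty": 9, "tz": -130, "roll": 0},
  {"tx": -30, "ty": 27, "tz": -130, "roll": 0},
  {"tx": -55, "ty": 50, "tz": -130, "roll": 0},
  {"tx": -80, "ty": 73, "tz": -130, "roll": 0},
  {"tx": -105, "ty": 96, "tz": -130, "roll": 0},
  {"tx": -130, "ty": 119, "tz": -130, "roll": 0},
])

```text
t: 5.02
eef_pos: [601.3, -115.3, 188.2]
tcp_rot: [3.141, 0.0, 1.572]
ft_force: [0.5, 0.2, -2.8]
opening: 0.581
grip_force: 30.0
```

Call:
step_arm([
  {"tx": -22, "ty": 20, "tz": 0, "roll": 0},
  {"tx": -42, "ty": 38, "tz": 0, "roll": 0},
  {"tx": -58, "ty": 52, "tz": 0, "roll": 0},
  {"tx": -68, "ty": 62, "tz": 0, "roll": 0},
  {"tx": -72, "ty": 65, "tz": 0, "roll": 0},
  {"tx": -72, "ty": 65, "tz": 0, "roll": 0},
  {"tx": -72, "ty": 65, "tz": 0, "roll": 0},
])

```text
t: 5.6
eef_pos: [665.0, -185.5, 187.6]
tcp_rot: [-3.141, -0.0, 1.572]
ft_force: [-0.5, -0.2, -2.6]
opening: 0.582
grip_force: 30.0
```

```bash
python3 - <<'E'
from h import *
w=cam('wrist','w3.png');a=cam('scene');b=cam('side');import pickle;pickle.dump((a,b,w),open('p3.pkl','wb'))
q=np.zeros((600,800,3),np.uint8)
q[:400,:640]=w['pixels']; q[400:600,:400]=cv2.resize(a['pixels'][200:300,240:440],(400,200));q[400:600,400:800]=cv2.resize(b['pixels'][90:190,200:400],(400,200))
cv2.imwrite('pics/v4.png',q)
rel(665,-187,65,1.571)
E
```

```text
tx -1.8 ty -0.1 tz 123.0 yaw now 1.572 roll 0.001 j6 -0.37
```

View pics/v4.png

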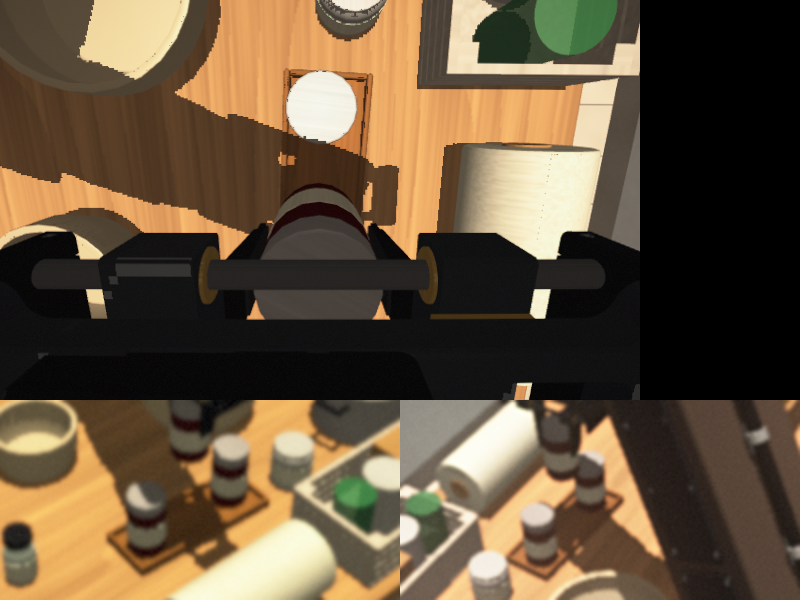

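The held jar sits upright between the fingers. The left tray jar lid is at (321,107) and the tray end corners are at (287,71) and (371,75).

```bash
python3 - <<'E'
from h import *
import pickle
a,b,w=pickle.load(open('p3.pkl','rb'));a0,b0,_=pickle.load(open('first.pkl','rb'));w1=pickle.load(open('p2.pkl','rb'))[2]
print('jl',onz(w,[(321,107)],106).round(1),tri(w,(321,107),w1,(452,15)))
print('tray corners',onz(w,[(287,71),(371,75)],18).round(1))
print('front corners w1',onz(w1,[(390,54),(543,106)],18).round(1))
print('roll edge top guesses',onz(w,[(445,150),(600,150)],50).round())
# roll end face in scene: bottom (340,333), top (332,308)
print('roll',onz(a0,[(338,333)],0).round(),onz(a0,[(326,305)],80).round())
E
```

```text
jl [[ 668.6 -108.5  106. ]] (array([ 667.92807215, -108.94940266,   97.72669108]), np.float64(2.373360454499757))
tray corners [[635.6 -69.9  18. ]
 [719.4 -73.4  18. ]]
front corners w1 [[ 628.7  -66.2   18. ]
 [ 619.6 -303.4   18. ]]
roll edge top guesses [[ 788. -145.   50.]
 [ 938. -144.   50.]]
roll [[ 872. -351.    0.]] [[ 832. -359.   80.]]
```

Call:
step_arm([
  {"tx": -2.5, "ty": 3, "tz": 20, "roll": 0},
  {"tx": -2.5, "ty": 3, "tz": 45, "roll": 0},
  {"tx": -2.5, "ty": 3, "tz": 70, "roll": 0},
  {"tx": -2.5, "ty": 3, "tz": 95, "roll": 0},
  {"tx": -2.5, "ty": 3, "tz": 113, "roll": 0},
  {"tx": -2.5, "ty": 3, "tz": 122, "roll": 0},
  {"tx": -2.5, "ty": 3, "tz": 127, "roll": 0},
  {"tx": -2.5, "ty": 3, "tz": 129, "roll": 0},
  {"tx": -2.5, "ty": 3, "tz": 129, "roll": 0},
  {"tx": -2.5, "ty": 3, "tz": 129, "roll": 0},
])

```text
t: 6.58
eef_pos: [669.1, -188.7, 59.9]
tcp_rot: [3.14, 0.001, 1.572]
ft_force: [-0.4, 0.6, -2.4]
opening: 0.579
grip_force: 30.0
```

Call:
step_arm([
  {"tx": 0, "ty": 0, "tz": 0.7, "roll": 0},
  {"tx": 0, "ty": 0, "tz": 1.4, "roll": 0},
  {"tx": 0, "ty": 0, "tz": 2, "roll": 0},
  {"tx": 0, "ty": 0, "tz": 2, "roll": 0},
])

```text
t: 6.92
eef_pos: [668.6, -188.6, 56.8]
tcp_rot: [3.141, 0.0, 1.572]
ft_force: [-0.4, -0.2, -2.1]
opening: 0.582
grip_force: 30.0
```

Call:
step_arm([
  {"tx": 0, "ty": 0, "tz": 0.5, "roll": 0},
  {"tx": 0, "ty": 0, "tz": 1, "roll": 0},
  {"tx": 0, "ty": 0, "tz": 1, "roll": 0},
])

```text
t: 7.17
eef_pos: [668.7, -188.6, 56.3]
tcp_rot: [3.141, 0.0, 1.572]
ft_force: [-2.0, 0.1, 4.5]
opening: 0.581
grip_force: 30.0
```

Call:
step_arm([
  {"tx": 0, "ty": 0, "tz": 0, "roll": 0},
  {"tx": 0, "ty": 0, "tz": 0, "roll": 0},
  {"tx": 0, "ty": 0, "tz": 0, "roll": 0},
], grip=74)

```text
t: 7.42
eef_pos: [668.7, -188.6, 55.6]
tcp_rot: [3.141, 0.0, 1.572]
ft_force: [0.6, -0.7, 0.4]
opening: 0.735
grip_force: 0.0
```

Call:
step_arm([
  {"tx": 0, "ty": 0, "tz": -8, "roll": 0},
  {"tx": 0, "ty": 0, "tz": -25, "roll": 0},
  {"tx": 0, "ty": 0, "tz": -50, "roll": 0},
  {"tx": 0, "ty": 0, "tz": -85, "roll": 0},
  {"tx": 0, "ty": 0, "tz": -120, "roll": 0},
  {"tx": 0, "ty": 0, "tz": -150, "roll": 0},
  {"tx": -5, "ty": -25, "tz": -185, "roll": 0},
  {"tx": -10, "ty": -60, "tz": -200, "roll": 0},
  {"tx": -15, "ty": -100, "tz": -200, "roll": 0},
  {"tx": -20, "ty": -140, "tz": -200, "roll": 0},
  {"tx": -25, "ty": -180, "tz": -200, "roll": 0},
  {"tx": -30, "ty": -200, "tz": -200, "roll": 0},
], grip=74)

```text
t: 8.42
eef_pos: [465.0, -218.3, 256.5]
tcp_rot: [-3.141, 0.0, 1.572]
ft_force: [1.2, -0.6, 0.6]
opening: 0.774
grip_force: 0.0
```

```bash
python3 - <<'E'
from h import *
rel(374,-314,260,.955)
E
```

```text
tx -95.7 ty -91.1 tz -3.5 yaw now 1.572 roll 0.617 j6 -0.57
```

Call:
step_arm([
  {"tx": -12, "ty": -11, "tz": -3, "roll": 0.1},
  {"tx": -35, "ty": -32, "tz": -3, "roll": 0.22},
  {"tx": -60, "ty": -56, "tz": -3, "roll": 0.34},
  {"tx": -82, "ty": -78, "tz": -3, "roll": 0.46},
  {"tx": -95, "ty": -91, "tz": -3, "roll": 0.58},
  {"tx": -96, "ty": -91, "tz": -3, "roll": 0.617},
  {"tx": -96, "ty": -91, "tz": -3, "roll": 0.617},
  {"tx": -96, "ty": -91, "tz": -3, "roll": 0.617},
], grip=40)

```text
t: 9.08
eef_pos: [377.7, -314.9, 259.1]
tcp_rot: [3.141, 0.0, 0.956]
ft_force: [-0.2, -0.1, 0.5]
opening: 0.422
grip_force: 0.0
```

```bash
python3 - <<'E'
from h import *
w=cam('wrist','w4.png');a=cam('scene');b=cam('side');import pickle;pickle.dump((a,b,w),open('p4.pkl','wb'))
q=np.zeros((600,800,3),np.uint8)
q[:400,:640]=w['pixels']; q[400:600,:400]=cv2.resize(a['pixels'][200:300,240:440],(400,200));q[400:600,400:800]=cv2.resize(b['pixels'][90:190,200:400],(400,200))
cv2.imwrite('pics/v5.png',q)
print(env.state()['eef_pos'],env.state()['tcp_rot'])
E
```

```text
[ 378.09550866 -314.38568919  258.79507062] [3.14133588e+00 5.83086218e-05 9.57041086e-01]
```

View pics/v5.png

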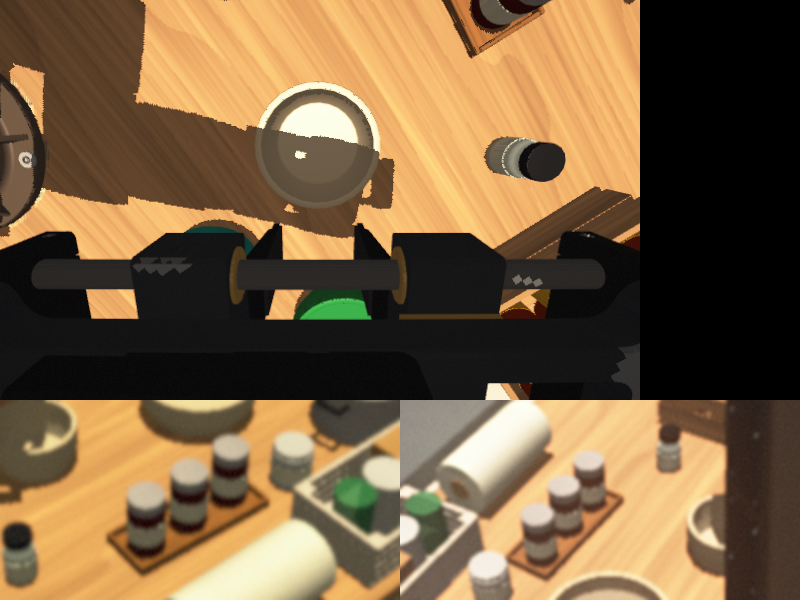

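The jam jar now stands upright in the gap. In the wrist view the medium bowl rim is centred at (317.5,145), spanning u 255–380 and v 82–208.

```bash
python3 - <<'E'
from h import *
import pickle
a,b,w=pickle.load(open('p4.pkl','rb'));a0,b0,_=pickle.load(open('first.pkl','rb'));w1=pickle.load(open('p2.pkl','rb'))[2]
q=onz(w,[(255,145),(380,145),(317,82),(317,208),(317.5,145)],72);print(q.round(1),np.linalg.norm(q[0]-q[1]),np.linalg.norm(q[2]-q[3]))
s=.42
print(tri(a0,(257-42+98*s,219-42+85*s),w,(317.5,145)))
g=cv2.cvtColor(w['pixels'],cv2.COLOR_BGR2GRAY);hsv=cv2.cvtColor(w['pixels'],cv2.COLOR_BGR2HSV)
P=[]
for t in np.linspace(0,2*np.pi,90,endpoint=False):
    rr=np.arange(50,75,.5);x=(317.5+rr*np.cos(t)).astype(np.float32)[None];y=(145+rr*np.sin(t)).astype(np.float32)[None]
    m=cv2.remap(hsv,x,y,1)[0][:,1].astype(float);d=m[3:]-m[:-3];i=d.argmax()
    P.append((x[0,i+1],y[0,i+1]))
q=onz(w,P,72)[:,:2]
for _ in range(6):
    s_=np.linalg.lstsq(np.c_[2*q,np.ones(len(q))],(q**2).sum(1),rcond=None)[0];R=np.sqrt(s_[2]+s_[0]**2+s_[1]**2);e=np.abs(np.linalg.norm(q-s_[:2],axis=1)-R);q=q[e<max(1.5,2*np.median(e))]
print(s_[:2],R,len(q))
c=s_[:2]
g=c+66*np.array([np.cos(-.615),np.sin(-.615)]);print(g)
rel(g[0],g[1],110,.956);rel(g[0],g[1],44)
E
```

```text
[[ 347.1 -241.2   72. ]
 [ 459.6 -320.5   72. ]
 [ 440.7 -226.9   72. ]
 [ 361.5 -339.2   72. ]
 [ 403.3 -280.9   72. ]] 137.72579018728993 137.47982706496538
(array([ 402.75292529, -281.67772581,   69.17038605]), np.float64(1.6009392114136423))
[ 401.16607804 -282.9175808 ] 68.7690586244183 90
[ 455.07312553 -320.99684327]
tx 38.9 ty 66.7 tz 148.8 yaw now 0.957 roll 0.001 j6 -0.21
tx 38.9 ty 66.7 tz 214.8 yaw now 0.957  j6 -0.21
```

Call:
step_arm([
  {"tx": 8, "ty": 12, "tz": 20, "roll": 0},
  {"tx": 20, "ty": 32, "tz": 45, "roll": 0},
  {"tx": 32, "ty": 54, "tz": 75, "roll": 0},
  {"tx": 39, "ty": 67, "tz": 105, "roll": 0},
  {"tx": 39, "ty": 67, "tz": 135, "roll": 0},
  {"tx": 39, "ty": 67, "tz": 155, "roll": 0},
  {"tx": 39, "ty": 67, "tz": 175, "roll": 0},
  {"tx": 39, "ty": 67, "tz": 195, "roll": 0},
  {"tx": 39, "ty": 67, "tz": 209, "roll": 0},
  {"tx": 39, "ty": 67, "tz": 215, "roll": 0},
  {"tx": 39, "ty": 67, "tz": 215, "roll": 0},
])

```text
t: 10.15
eef_pos: [454.9, -321.0, 42.5]
tcp_rot: [-3.139, -0.0, 0.956]
ft_force: [-0.3, 0.1, -0.1]
opening: 0.419
grip_force: 0.0
```

Call:
step_arm([
  {"tx": 0, "ty": 0, "tz": 0, "roll": 0},
  {"tx": 0, "ty": 0, "tz": 0, "roll": 0},
  {"tx": 0, "ty": 0, "tz": 0, "roll": 0},
  {"tx": 0, "ty": 0, "tz": 0, "roll": 0},
  {"tx": 0, "ty": 0, "tz": 0, "roll": 0},
  {"tx": 0, "ty": 0, "tz": 0, "roll": 0},
], grip=3)

```text
t: 10.65
eef_pos: [454.4, -321.1, 44.2]
tcp_rot: [-3.14, -0.0, 0.955]
ft_force: [-5.3, 7.1, 14.5]
opening: 0.09
grip_force: 29.9
```

Call:
step_arm([
  {"tx": 0, "ty": 0, "tz": -3, "roll": 0},
  {"tx": 0, "ty": 0, "tz": -8, "roll": 0},
  {"tx": 0, "ty": 0, "tz": -16, "roll": 0},
  {"tx": 0, "ty": 0, "tz": -28, "roll": 0},
  {"tx": 0, "ty": 0, "tz": -42, "roll": 0},
  {"tx": 0, "ty": 0, "tz": -58, "roll": 0},
  {"tx": 0, "ty": 0, "tz": -74, "roll": 0},
  {"tx": 0, "ty": 0, "tz": -90, "roll": 0},
  {"tx": 0, "ty": 0, "tz": -104, "roll": 0},
  {"tx": 0, "ty": 0, "tz": -114, "roll": 0},
  {"tx": 0, "ty": 0, "tz": -120, "roll": 0},
  {"tx": 0, "ty": 0, "tz": -120, "roll": 0},
])

```text
t: 11.65
eef_pos: [455.3, -322.0, 164.9]
tcp_rot: [3.14, 0.0, 0.955]
ft_force: [-0.0, 0.3, -3.3]
opening: 0.081
grip_force: 30.0
```

```bash
python3 - <<'E'
from h import *
w=cam('wrist');a=cam('scene');b=cam('side');import pickle;pickle.dump((a,b,w),open('p5.pkl','wb'))
q=np.zeros((600,800,3),np.uint8)
q[:400,:640]=w['pixels']; q[400:600,:400]=cv2.resize(a['pixels'][140:240,170:370],(400,200));q[400:600,400:800]=cv2.resize(b['pixels'][90:190,300:500],(400,200))
cv2.imwrite('pics/v6.png',q)
g=np.array([468.3,5])+66*np.array([np.cos(-.615),np.sin(-.615)]);print(g)
rel(g[0],g[1],164,.956)
E
```

```text
[522.2070475  -33.07926247]
tx 274.4 ty -111.5 tz -1.0 yaw now 0.955 roll -0.001 j6 -0.12
```

View pics/v6.png

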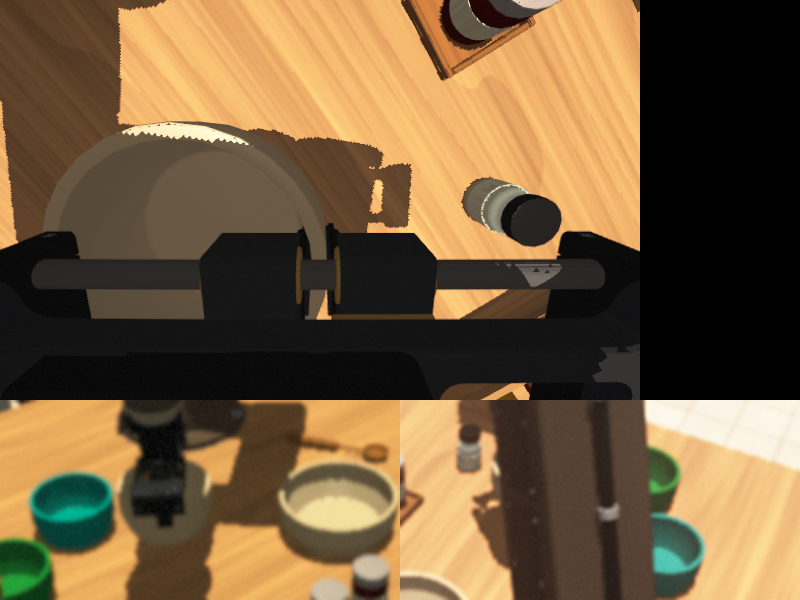

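The bowl hangs from the gripper, with its rim top at about (180,122) and left edge at u≈43. Checking for sag against a level rim.

```bash
python3 - <<'E'
from h import *
import pickle
a,b,w=pickle.load(open('p5.pkl','rb'))
p=np.array([455.3,-321.7,164.6]);yaw=.955;tx=np.array([np.cos(yaw),np.sin(yaw),0]);ty=np.array([np.sin(yaw),-np.cos(yaw),0])
t=np.linspace(0,2*np.pi,180)
for tilt in(-.05,0,.05,.1):  # + = far side low
    d=-ty*np.cos(tilt)-np.array([0,0,1])*np.sin(tilt)
    c=p+[0,0,28]+66*d
    q=proj(w,c+70*np.outer(np.cos(t),d)+70*np.outer(np.sin(t),tx))
    i=q[:,1].argmin();k=q[:,0].argmin();print(tilt,q[i].round(),q[k].round())
E
```

```text
-0.05 [159. 113.] [ 18. 240.]
0 [163. 113.] [ 31. 235.]
0.05 [166. 113.] [ 43. 230.]
0.1 [170. 114.] [ 54. 226.]
```

Call:
step_arm([
  {"tx": 8, "ty": -3, "tz": -1, "roll": 0},
  {"tx": 25, "ty": -10, "tz": -1, "roll": 0},
  {"tx": 50, "ty": -20, "tz": -1, "roll": 0},
  {"tx": 80, "ty": -32, "tz": -1, "roll": 0},
  {"tx": 110, "ty": -45, "tz": -1, "roll": 0},
  {"tx": 140, "ty": -57, "tz": -1, "roll": 0},
  {"tx": 170, "ty": -69, "tz": -1, "roll": 0},
  {"tx": 200, "ty": -81, "tz": -1, "roll": 0},
  {"tx": 228, "ty": -92, "tz": -1, "roll": 0},
  {"tx": 250, "ty": -101, "tz": -1, "roll": 0},
  {"tx": 266, "ty": -108, "tz": -1, "roll": 0},
  {"tx": 274.5, "ty": -111.5, "tz": -1, "roll": 0},
])

```text
t: 12.8
eef_pos: [522.4, -30.8, 164.1]
tcp_rot: [-3.141, 0.0, 0.957]
ft_force: [-0.4, 0.2, -3.2]
opening: 0.082
grip_force: 30.0
```

Call:
step_arm([
  {"tx": 0, "ty": 0, "tz": 0, "roll": 0},
  {"tx": 0, "ty": 0, "tz": 0, "roll": 0},
  {"tx": 0, "ty": 0, "tz": 10, "roll": 0},
  {"tx": 0, "ty": 0, "tz": 25, "roll": 0},
  {"tx": 0, "ty": 0, "tz": 40, "roll": 0},
])

```text
t: 13.22
eef_pos: [522.4, -34.4, 123.7]
tcp_rot: [3.141, -0.0, 0.953]
ft_force: [0.4, 0.9, -4.2]
opening: 0.08
grip_force: 30.0
```

```bash
python3 - <<'E'
from h import *
w=cam('wrist');a=cam('scene');b=cam('side');import pickle;pickle.dump((a,b,w),open('p6.pkl','wb'))
q=np.zeros((600,800,3),np.uint8)
q[:300,:480]=cv2.resize(w['pixels'],(480,300)); q[300:600,:400]=cv2.resize(a['pixels'][145:235,275:395],(400,300));q[300:600,400:800]=cv2.resize(b['pixels'][150:240,240:360],(400,300))
cv2.imwrite('pics/v7.png',q)
s=env.state();print(s['eef_pos'],s['ft_force']);rel(522.2,-33,60)
E
```

```text
[521.8393744  -34.11858392 123.52003717] [-0.54829766 -0.89079053 -3.94316332]
tx 1.1 ty -0.4 tz 63.5 yaw now 0.953  j6 0.43
```

View pics/v7.png

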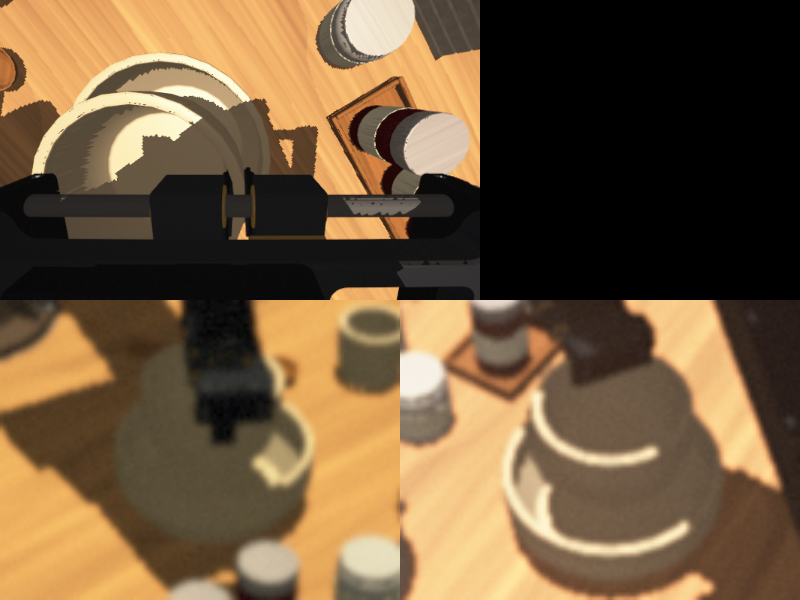

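The medium bowl hangs level and concentric over the large bowl in both views. Lowering it now.

Call:
step_arm([
  {"tx": 1, "ty": 0, "tz": 12, "roll": 0},
  {"tx": 1, "ty": 0, "tz": 26, "roll": 0},
  {"tx": 1, "ty": 0, "tz": 40, "roll": 0},
  {"tx": 1, "ty": 0, "tz": 52, "roll": 0},
  {"tx": 1, "ty": 0, "tz": 59, "roll": 0},
  {"tx": 1, "ty": 0, "tz": 63, "roll": 0},
  {"tx": 1, "ty": 0, "tz": 65, "roll": 0},
  {"tx": 1, "ty": 0, "tz": 65, "roll": 0},
])

```text
t: 14.03
eef_pos: [523.3, -32.6, 59.8]
tcp_rot: [3.141, -0.0, 0.955]
ft_force: [1.2, 0.3, -2.9]
opening: 0.085
grip_force: 30.0
```

Call:
step_arm([
  {"tx": 0, "ty": 0, "tz": 1, "roll": 0},
  {"tx": 0, "ty": 0, "tz": 2, "roll": 0},
  {"tx": 0, "ty": 0, "tz": 3, "roll": 0},
  {"tx": 0, "ty": 0, "tz": 3, "roll": 0},
])

```text
t: 14.37
eef_pos: [523.1, -32.5, 56.7]
tcp_rot: [3.141, -0.0, 0.955]
ft_force: [-0.7, 0.3, -3.1]
opening: 0.079
grip_force: 30.0
```

Call:
step_arm([
  {"tx": 0, "ty": 0, "tz": 0.7, "roll": 0},
  {"tx": 0, "ty": 0, "tz": 1.4, "roll": 0},
  {"tx": 0, "ty": 0, "tz": 2, "roll": 0},
  {"tx": 0, "ty": 0, "tz": 2, "roll": 0},
])

```text
t: 14.7
eef_pos: [523.1, -32.4, 54.5]
tcp_rot: [-3.142, 0.0, 0.955]
ft_force: [0.1, -0.5, -2.3]
opening: 0.084
grip_force: 30.0
```

Call:
step_arm([
  {"tx": 0, "ty": 0, "tz": 0.5, "roll": 0},
  {"tx": 0, "ty": 0, "tz": 1, "roll": 0},
  {"tx": 0, "ty": 0, "tz": 1, "roll": 0},
])

```text
t: 14.95
eef_pos: [523.1, -32.4, 53.5]
tcp_rot: [-3.142, 0.0, 0.955]
ft_force: [0.7, 0.7, -3.1]
opening: 0.082
grip_force: 30.0
```

Call:
step_arm([
  {"tx": 0, "ty": 0, "tz": 0.5, "roll": 0},
  {"tx": 0, "ty": 0, "tz": 1, "roll": 0},
  {"tx": 0, "ty": 0, "tz": 1, "roll": 0},
])

```text
t: 15.2
eef_pos: [523.1, -32.5, 52.5]
tcp_rot: [3.142, 0.0, 0.955]
ft_force: [0.8, -0.1, -3.2]
opening: 0.083
grip_force: 30.0
```

Call:
step_arm([
  {"tx": 0, "ty": 0, "tz": 0.3, "roll": 0},
  {"tx": 0, "ty": 0, "tz": 0.6, "roll": 0},
  {"tx": 0, "ty": 0, "tz": 0.6, "roll": 0},
])

```text
t: 15.45
eef_pos: [523.2, -32.5, 52.3]
tcp_rot: [3.141, -0.0, 0.955]
ft_force: [-1.3, -0.4, 3.1]
opening: 0.083
grip_force: 30.0
```

Call:
step_arm([
  {"tx": 0, "ty": 0, "tz": 0.3, "roll": 0},
  {"tx": 0, "ty": 0, "tz": 0.3, "roll": 0},
])

```text
t: 15.62
eef_pos: [523.2, -32.5, 52.3]
tcp_rot: [3.141, -0.0, 0.955]
ft_force: [-1.9, 0.5, 8.2]
opening: 0.084
grip_force: 30.0
```

Call:
step_arm([
  {"tx": 0, "ty": 0, "tz": 0, "roll": 0},
  {"tx": 0, "ty": 0, "tz": 0, "roll": 0},
  {"tx": 0, "ty": 0, "tz": 0, "roll": 0},
], grip=19)

```text
t: 15.87
eef_pos: [523.1, -32.5, 51.7]
tcp_rot: [3.141, 0.0, 0.955]
ft_force: [0.1, -0.0, 1.1]
opening: 0.19
grip_force: 0.0
```

Call:
step_arm([
  {"tx": 0, "ty": 0, "tz": -5, "roll": 0},
  {"tx": 0, "ty": 0, "tz": -15, "roll": 0},
  {"tx": 0, "ty": 0, "tz": -30, "roll": 0},
  {"tx": 0, "ty": 0, "tz": -60, "roll": 0},
  {"tx": 0, "ty": 0, "tz": -95, "roll": 0},
  {"tx": 0, "ty": 0, "tz": -130, "roll": 0},
  {"tx": 0, "ty": 0, "tz": -165, "roll": 0},
  {"tx": 0, "ty": 0, "tz": -200, "roll": 0},
  {"tx": 0, "ty": 0, "tz": -208, "roll": 0},
  {"tx": 0, "ty": 0, "tz": -208, "roll": 0},
])

```text
t: 16.7
eef_pos: [523.8, -32.5, 263.0]
tcp_rot: [3.136, -0.002, 0.955]
ft_force: [-0.4, -0.2, 0.4]
opening: 0.204
grip_force: 0.0
```

```bash
python3 - <<'E'
from h import *
g=np.array([417,287]);u=g/np.linalg.norm(g);print(u)
# wall point outward; view pose: bowl 35 ahead of TCP along tool x
yaw=np.arctan2(u[1],u[0])+np.pi/2;tx=np.array([np.cos(yaw),np.sin(yaw)])
v=g-35*tx;print(yaw,v,g+36*u);rel(v[0],v[1],260,yaw);rel(v[0],v[1],260,yaw-np.pi)
E
```

```text
[0.82375363 0.56694794]
2.1735923716345824 [436.84317785 258.16862312] [446.6551305  307.41012579]
tx 187.1 ty -238.9 tz 3.0 yaw now 0.955 roll -1.219 j6 0.43
tx 187.1 ty -238.9 tz 3.0 yaw now 0.955 roll 1.923 j6 0.43
```

Call:
step_arm([
  {"tx": 8, "ty": -10, "tz": 3, "roll": -0.1},
  {"tx": 26, "ty": -33, "tz": 3, "roll": -0.22},
  {"tx": 46, "ty": -59, "tz": 3, "roll": -0.34},
  {"tx": 66, "ty": -84, "tz": 3, "roll": -0.46},
  {"tx": 86, "ty": -110, "tz": 3, "roll": -0.58},
  {"tx": 106, "ty": -135, "tz": 3, "roll": -0.7},
  {"tx": 126, "ty": -161, "tz": 3, "roll": -0.82},
  {"tx": 146, "ty": -186, "tz": 3, "roll": -0.94},
  {"tx": 166, "ty": -212, "tz": 3, "roll": -1.06},
  {"tx": 182, "ty": -232, "tz": 3, "roll": -1.18},
  {"tx": 187, "ty": -239, "tz": 3, "roll": -1.219},
  {"tx": 187, "ty": -239, "tz": 3, "roll": -1.219},
], grip=40)

```text
t: 17.7
eef_pos: [435.0, 259.4, 255.5]
tcp_rot: [-3.14, -0.0, 2.177]
ft_force: [0.2, -0.3, 0.3]
opening: 0.419
grip_force: 0.0
```

Call:
step_arm([
  {"tx": 0, "ty": 0, "tz": 0, "roll": 0},
  {"tx": 0, "ty": 0, "tz": 0, "roll": 0},
  {"tx": 0, "ty": 0, "tz": 0, "roll": 0},
])

```text
t: 17.95
eef_pos: [436.5, 257.1, 256.5]
tcp_rot: [-3.141, 0.0, 2.171]
ft_force: [0.0, 0.5, 0.2]
opening: 0.416
grip_force: 0.0
```

```bash
python3 - <<'E'
from h import *
w=cam('wrist');a=cam('scene');b=cam('side');import pickle;pickle.dump((a,b,w),open('p7.pkl','wb'))
q=np.zeros((600,800,3),np.uint8)
q[:400,:640]=w['pixels']; q[400:600,:266]=cv2.resize(a['pixels'][145:235,275:395],(266,200));q[350:600,466:800]=cv2.resize(b['pixels'][150:240,240:360],(334,250))
cv2.imwrite('pics/v8.png',q)
s=env.state();print(s['eef_pos'],s['tcp_rot'])
E
```

```text
[436.44067999 257.49492535 256.66615656] [-3.14157313e+00  1.21860320e-04  2.17169876e+00]
```

View pics/v8.png

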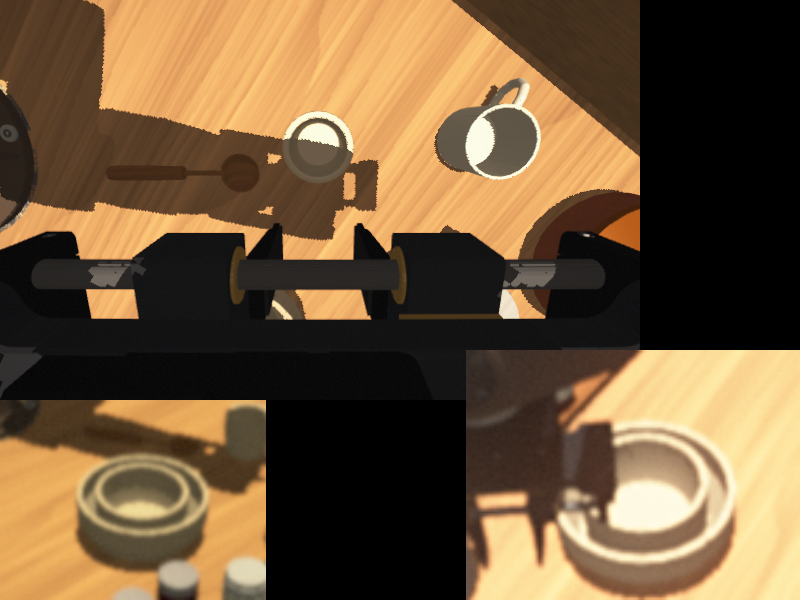

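The medium bowl is nested level and concentric in the large one. In the wrist view the small bowl rim is at (318,146.5), spanning u 282–354 and v 110–183.

```bash
python3 - <<'E'
from h import *
import pickle
a,b,w=pickle.load(open('p7.pkl','rb'));a0,b0,_=pickle.load(open('first.pkl','rb'));w1=pickle.load(open('p2.pkl','rb'))[2]
c=onz(w,[(318,146.5)],70)[0][:2]
s=.42
print(c,tri(a0,(387-42+100*s,158-42+85*s),w,(318,146.5)),tri(w1,(97,139),w,(318,146.5)))
hsv=cv2.cvtColor(w['pixels'],cv2.COLOR_BGR2HSV)
P=[]
for t in np.linspace(0,2*np.pi,90,endpoint=False):
    rr=np.arange(28,46,.5);x=(318+rr*np.cos(t)).astype(np.float32)[None];y=(146.5+rr*np.sin(t)).astype(np.float32)[None]
    m=cv2.remap(hsv,x,y,1)[0][:,1].astype(float);d=m[3:]-m[:-3];i=d.argmax();P.append((x[0,i+1],y[0,i+1]))
q=onz(w,P,70)[:,:2]
for _ in range(6):
    s_=np.linalg.lstsq(np.c_[2*q,np.ones(len(q))],(q**2).sum(1),rcond=None)[0];R=np.sqrt(s_[2]+s_[0]**2+s_[1]**2);e=np.abs(np.linalg.norm(q-s_[:2],axis=1)-R);q=q[e<max(1.5,2*np.median(e))]
c=s_[:2];print(c,R,len(q))
y=2.172;ty=np.array([np.sin(y),-np.cos(y)])
g=c+36*ty;print(g,ty);rel(g[0],g[1],44)
E
```

```text
[415.31633205 290.18438263] (array([415.1136244 , 289.90717393,  68.94944482]), np.float64(0.6546541392452239)) (array([416.00961623, 289.92797541,  63.12472214]), np.float64(0.8652658169305936))
[415.66523997 288.61991143] 38.8876334317467 90
[445.35283337 308.98278938] [0.82465537 0.5656355 ]
tx 37.4 ty 36.5 tz 212.7 yaw now 2.172  j6 -0.2
```

Call:
step_arm([
  {"tx": 9, "ty": 9, "tz": 18, "roll": 0},
  {"tx": 22, "ty": 22, "tz": 45, "roll": 0},
  {"tx": 34, "ty": 33, "tz": 75, "roll": 0},
  {"tx": 37.5, "ty": 36.5, "tz": 105, "roll": 0},
  {"tx": 37.5, "ty": 36.5, "tz": 135, "roll": 0},
  {"tx": 37.5, "ty": 36.5, "tz": 155, "roll": 0},
  {"tx": 37.5, "ty": 36.5, "tz": 175, "roll": 0},
  {"tx": 37.5, "ty": 36.5, "tz": 195, "roll": 0},
  {"tx": 37.5, "ty": 36.5, "tz": 207, "roll": 0},
  {"tx": 37.5, "ty": 36.5, "tz": 213, "roll": 0},
  {"tx": 37.5, "ty": 36.5, "tz": 213, "roll": 0},
])

```text
t: 19.02
eef_pos: [444.7, 309.3, 42.7]
tcp_rot: [-3.14, -0.0, 2.173]
ft_force: [0.0, 0.4, -0.6]
opening: 0.423
grip_force: 0.0
```

Call:
step_arm([
  {"tx": 0, "ty": 0, "tz": 0, "roll": 0},
  {"tx": 0, "ty": 0, "tz": 0, "roll": 0},
  {"tx": 0, "ty": 0, "tz": 0, "roll": 0},
  {"tx": 0, "ty": 0, "tz": 0, "roll": 0},
  {"tx": 0, "ty": 0, "tz": 0, "roll": 0},
  {"tx": 0, "ty": 0, "tz": 0, "roll": 0},
], grip=3)

```text
t: 19.52
eef_pos: [444.8, 309.8, 44.2]
tcp_rot: [3.142, 0.0, 2.174]
ft_force: [-0.7, -1.9, 6.6]
opening: 0.091
grip_force: 28.1
```

Call:
step_arm([
  {"tx": 0, "ty": 0, "tz": -3, "roll": 0},
  {"tx": 0, "ty": 0, "tz": -8, "roll": 0},
  {"tx": 0, "ty": 0, "tz": -16, "roll": 0},
  {"tx": 0, "ty": 0, "tz": -28, "roll": 0},
  {"tx": 0, "ty": 0, "tz": -44, "roll": 0},
  {"tx": 0, "ty": 0, "tz": -62, "roll": 0},
  {"tx": 0, "ty": 0, "tz": -80, "roll": 0},
  {"tx": 0, "ty": 0, "tz": -98, "roll": 0},
  {"tx": 0, "ty": 0, "tz": -114, "roll": 0},
  {"tx": 0, "ty": 0, "tz": -125, "roll": 0},
  {"tx": 0, "ty": 0, "tz": -130, "roll": 0},
  {"tx": 0, "ty": 0, "tz": -130, "roll": 0},
])

```text
t: 20.52
eef_pos: [445.2, 310.1, 175.1]
tcp_rot: [3.139, 0.0, 2.174]
ft_force: [-0.1, 0.1, -0.6]
opening: 0.092
grip_force: 28.4
```

```bash
python3 - <<'E'
from h import *
import pickle
a,b,w=pickle.load(open('p7.pkl','rb'))
# medium rim centre in nest, rim at 80: scene crop (142,486) & side crop measured
sc=(275+142*120/266,145+(486-400)*90/200)
print('scene med',onz(a,[sc],80)[0])
for k in('scene',):pass
y=2.172;ty=np.array([np.sin(y),-np.cos(y)])
for c in([468.8,5.5],):
    g=np.array(c)+36*ty;print(g);rel(g[0],g[1],174)
E
```

```text
scene med [463.58697747   9.34708569  80.        ]
[498.4875934   25.86287795]
tx -264.3 ty -117.3 tz 1.1 yaw now 2.174  j6 -0.12
```

Call:
step_arm([
  {"tx": -8, "ty": -3, "tz": -8, "roll": 0},
  {"tx": -25, "ty": -10, "tz": -25, "roll": 0},
  {"tx": -53, "ty": -21, "tz": -45, "roll": 0},
  {"tx": -85, "ty": -34, "tz": -60, "roll": 0},
  {"tx": -117, "ty": -47, "tz": -70, "roll": 0},
  {"tx": -149, "ty": -60, "tz": -75, "roll": 0},
  {"tx": -181, "ty": -73, "tz": -75, "roll": 0},
  {"tx": -213, "ty": -85, "tz": -75, "roll": 0},
  {"tx": -245, "ty": -97, "tz": -75, "roll": 0},
  {"tx": -277, "ty": -108, "tz": -75, "roll": 0},
  {"tx": -305, "ty": -115, "tz": -75, "roll": 0},
  {"tx": -324, "ty": -117, "tz": -75, "roll": 0},
])

```text
t: 21.52
eef_pos: [532.1, -26.5, 248.4]
tcp_rot: [-3.14, -0.0, 2.172]
ft_force: [0.4, -0.2, -0.3]
opening: 0.092
grip_force: 28.6
```

Call:
step_arm([
  {"tx": 0, "ty": 0, "tz": 0, "roll": 0},
  {"tx": 0, "ty": 0, "tz": 0, "roll": 0},
  {"tx": 0, "ty": 0, "tz": 0, "roll": 0},
])

```text
t: 21.77
eef_pos: [531.6, -23.1, 248.4]
tcp_rot: [-3.141, -0.001, 2.174]
ft_force: [-0.2, -0.7, -0.9]
opening: 0.089
grip_force: 28.5
```

```bash
python3 - <<'E'
from h import *
w=cam('wrist');a=cam('scene');b=cam('side');import pickle;pickle.dump((a,b,w),open('p8.pkl','wb'))
q=np.zeros((600,800,3),np.uint8)
q[:400,:640]=w['pixels']; q[400:600,:266]=cv2.resize(a['pixels'][145:235,275:395],(266,200));q[400:600,466:732]=cv2.resize(b['pixels'][150:240,240:360],(266,200))
cv2.imwrite('pics/v9.png',q)
s=env.state();print(s['eef_pos'],s['tcp_rot'],s['ft_force'])
E
```

```text
[531.8478014  -22.4981188  248.76564685] [-3.14144106e+00 -1.42724022e-04  2.17497769e+00] [-0.11968459 -1.1395018  -1.44350084]
```

View pics/v9.png

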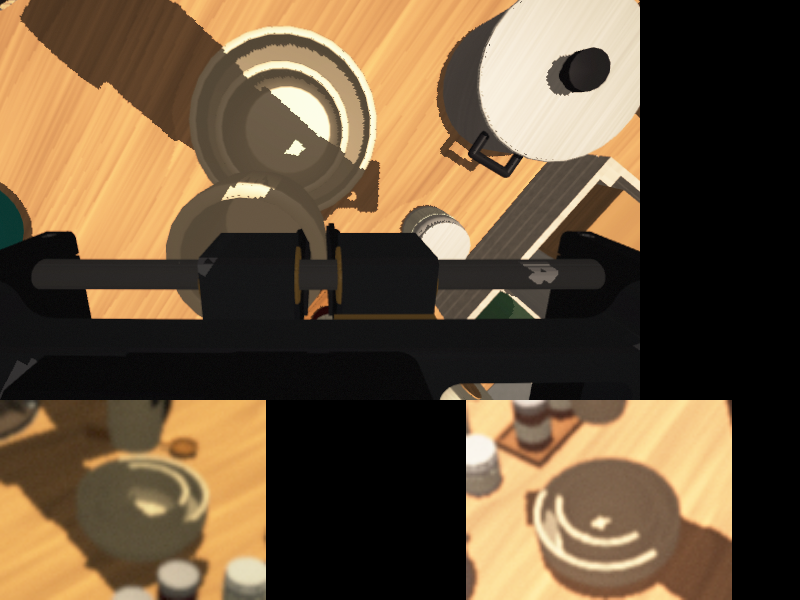

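The small bowl is held level. In the nest, the medium rim spans about u 217–349 with its top at v≈62, and the large rim spans u 190–376 with its top at v≈26.

```bash
python3 - <<'E'
from h import *
import pickle
a,b,w=pickle.load(open('p8.pkl','rb'))
y=2.174;tx=np.array([np.cos(y),np.sin(y)]);ty=np.array([np.sin(y),-np.cos(y)])
for n,l,r,t,z,R in(('L',190,376,26,72,100),('M',217,349,62,80,70)):
    for R in (R,R*.983):
        v0=onz(w,[((l+r)/2,t)],z)[0][:2];
        vm=t+(r-l)/2
        q=onz(w,[(l,vm),(r,vm)],z)[:,:2];m=q.mean(0)
        print(n,np.linalg.norm(q[0]-q[1]).round(1),'centre from lr',m.round(1),'from top',(v0-R*tx).round(1))
# estimate edge positions along col 282 & row 126
hsv=cv2.cvtColor(w['pixels'],cv2.COLOR_BGR2HSV)
print('col283',hsv[20:80:2,283,2]);print('row',[(u,int(hsv[128,u,2])) for u in range(186,232,2)]);print([(u,int(hsv[128,u,2])) for u in range(334,382,2)])
c=np.array([469.3,6]);g=c+36*ty;rel(g[0],g[1],174,2.172)
E
```

```text
L 195.4 centre from lr [463.2  13.3] from top [471.2   5.6]
L 195.4 centre from lr [463.2  13.3] from top [470.3   7. ]
M 136.3 centre from lr [468.9   6.1] from top [473.9   1.7]
M 136.3 centre from lr [468.9   6.1] from top [473.2   2.7]
col283 [247 245 245 245 251 252 252 156  83  83  82  84  89 122 182 183 183 183
 184 184 182 252 252 252 209  87  85  84  85 107]
row [(186, 95), (188, 103), (190, 100), (192, 103), (194, 105), (196, 96), (198, 85), (200, 86), (202, 86), (204, 85), (206, 85), (208, 93), (210, 94), (212, 94), (214, 94), (216, 102), (218, 105), (220, 106), (222, 91), (224, 86), (226, 86), (228, 88), (230, 87)]
[(334, 132), (336, 123), (338, 89), (340, 91), (342, 247), (344, 253), (346, 253), (348, 236), (350, 195), (352, 193), (354, 194), (356, 193), (358, 192), (360, 193), (362, 191), (364, 96), (366, 86), (368, 86), (370, 249), (372, 253), (374, 253), (376, 234), (378, 248), (380, 247)]
tx 59.0 ty 0.7 tz 74.8 yaw now 2.175 roll 0.003 j6 -0.77
```

Call:
step_arm([
  {"tx": 8, "ty": 0.5, "tz": 5, "roll": 0},
  {"tx": 25, "ty": 0.5, "tz": 15, "roll": 0},
  {"tx": 42, "ty": 0.5, "tz": 30, "roll": 0},
  {"tx": 54, "ty": 0.5, "tz": 50, "roll": 0},
  {"tx": 57, "ty": 0.5, "tz": 72, "roll": 0},
  {"tx": 57, "ty": 0.5, "tz": 90, "roll": 0},
  {"tx": 57, "ty": 0.5, "tz": 100, "roll": 0},
  {"tx": 57, "ty": 0.5, "tz": 105, "roll": 0},
  {"tx": 57, "ty": 0.5, "tz": 105, "roll": 0},
  {"tx": 57, "ty": 0.5, "tz": 105, "roll": 0},
])

```text
t: 22.75
eef_pos: [500.6, 24.0, 144.2]
tcp_rot: [3.141, 0.0, 2.174]
ft_force: [0.7, -0.8, -1.2]
opening: 0.091
grip_force: 28.5
```

```bash
python3 - <<'E'
from h import *
c=np.array([470,5]);y=2.174;g=c+36*np.array([np.sin(y),-np.cos(y)]);rel(g[0],g[1],64)
E
```

```text
tx 1.7 ty 0.0 tz 80.2 yaw now 2.174  j6 -0.69
```

Call:
step_arm([
  {"tx": 1, "ty": 0, "tz": 12, "roll": 0},
  {"tx": 1, "ty": 0, "tz": 28, "roll": 0},
  {"tx": 1, "ty": 0, "tz": 45, "roll": 0},
  {"tx": 1, "ty": 0, "tz": 60, "roll": 0},
  {"tx": 1, "ty": 0, "tz": 70, "roll": 0},
  {"tx": 1, "ty": 0, "tz": 76, "roll": 0},
  {"tx": 1, "ty": 0, "tz": 79, "roll": 0},
  {"tx": 1, "ty": 0, "tz": 79, "roll": 0},
  {"tx": 1, "ty": 0, "tz": 79, "roll": 0},
])

```text
t: 23.5
eef_pos: [500.1, 24.7, 65.3]
tcp_rot: [3.141, 0.001, 2.174]
ft_force: [-0.8, -0.4, -0.5]
opening: 0.091
grip_force: 28.5
```

Call:
step_arm([
  {"tx": 0, "ty": 0, "tz": 0.6, "roll": 0},
  {"tx": 0, "ty": 0, "tz": 1.2, "roll": 0},
  {"tx": 0, "ty": 0, "tz": 1.8, "roll": 0},
  {"tx": 0, "ty": 0, "tz": 1.8, "roll": 0},
])

```text
t: 23.83
eef_pos: [499.8, 24.7, 63.0]
tcp_rot: [3.141, 0.0, 2.174]
ft_force: [0.4, -0.3, -0.4]
opening: 0.091
grip_force: 28.5
```

Call:
step_arm([
  {"tx": 0, "ty": 0, "tz": 0.5, "roll": 0},
  {"tx": 0, "ty": 0, "tz": 1, "roll": 0},
  {"tx": 0, "ty": 0, "tz": 1, "roll": 0},
])

```text
t: 24.08
eef_pos: [499.8, 24.7, 61.8]
tcp_rot: [-3.141, 0.0, 2.174]
ft_force: [0.4, -0.2, -1.9]
opening: 0.094
grip_force: 28.5
```

Call:
step_arm([
  {"tx": 0, "ty": 0, "tz": 0.5, "roll": 0},
  {"tx": 0, "ty": 0, "tz": 1, "roll": 0},
  {"tx": 0, "ty": 0, "tz": 1, "roll": 0},
])

```text
t: 24.33
eef_pos: [499.7, 24.7, 60.8]
tcp_rot: [-3.141, -0.0, 2.174]
ft_force: [-0.1, -0.1, -1.3]
opening: 0.091
grip_force: 28.5
```

Call:
step_arm([
  {"tx": 0, "ty": 0, "tz": 0.3, "roll": 0},
  {"tx": 0, "ty": 0, "tz": 0.6, "roll": 0},
  {"tx": 0, "ty": 0, "tz": 0.6, "roll": 0},
])

```text
t: 24.58
eef_pos: [499.8, 24.7, 60.3]
tcp_rot: [-3.142, 0.0, 2.174]
ft_force: [0.2, 0.2, -1.2]
opening: 0.089
grip_force: 28.5
```

Call:
step_arm([
  {"tx": 0, "ty": 0, "tz": 0.3, "roll": 0},
  {"tx": 0, "ty": 0, "tz": 0.6, "roll": 0},
  {"tx": 0, "ty": 0, "tz": 0.6, "roll": 0},
])

```text
t: 24.83
eef_pos: [500.0, 24.7, 60.2]
tcp_rot: [3.141, 0.001, 2.174]
ft_force: [-1.6, -0.2, 7.0]
opening: 0.091
grip_force: 28.6
```

Contact made, so I'm releasing and withdrawing.

Call:
step_arm([
  {"tx": 0, "ty": 0, "tz": 0, "roll": 0},
  {"tx": 0, "ty": 0, "tz": 0, "roll": 0},
  {"tx": 0, "ty": 0, "tz": 0, "roll": 0},
], grip=18)

```text
t: 25.08
eef_pos: [499.8, 24.7, 59.7]
tcp_rot: [-3.142, 0.0, 2.174]
ft_force: [-0.2, -0.1, 0.1]
opening: 0.182
grip_force: 0.0
```

Call:
step_arm([
  {"tx": 0, "ty": 0, "tz": -5, "roll": 0},
  {"tx": 0, "ty": 0, "tz": -15, "roll": 0},
  {"tx": 0, "ty": 0, "tz": -30, "roll": 0},
  {"tx": 0, "ty": 0, "tz": -60, "roll": 0},
  {"tx": 0, "ty": 0, "tz": -95, "roll": 0},
  {"tx": 0, "ty": 0, "tz": -130, "roll": 0},
  {"tx": 0, "ty": 0, "tz": -165, "roll": 0},
  {"tx": -35, "ty": 0, "tz": -185, "roll": 0},
  {"tx": -65, "ty": 0, "tz": -200, "roll": 0},
  {"tx": -75, "ty": 0, "tz": -210, "roll": 0},
  {"tx": -75, "ty": 0, "tz": -210, "roll": 0},
  {"tx": -75, "ty": 0, "tz": -210, "roll": 0},
])

```text
t: 26.08
eef_pos: [541.9, -37.2, 270.2]
tcp_rot: [3.141, 0.0, 2.173]
ft_force: [0.4, 0.3, -0.4]
opening: 0.191
grip_force: 0.0
```

```bash
python3 - <<'E'
from h import *
w=cam('wrist');a=cam('scene');b=cam('side')
q=np.zeros((600,800,3),np.uint8)
q[:300,:480]=cv2.resize(w['pixels'],(480,300)); q[300:600,:400]=cv2.resize(a['pixels'][145:280,240:420],(400,300));q[300:600,400:800]=cv2.resize(b['pixels'][105:240,220:400],(400,300))
cv2.imwrite('pics/v10.png',q)
s=env.state();print(s['eef_pos'],s['t'],s['ft_force'])
E
```

```text
[541.43633196 -36.23989213 269.17684637] 26.2333 [ 0.23737217  0.22359904 -0.37756376]
```

View pics/v10.png

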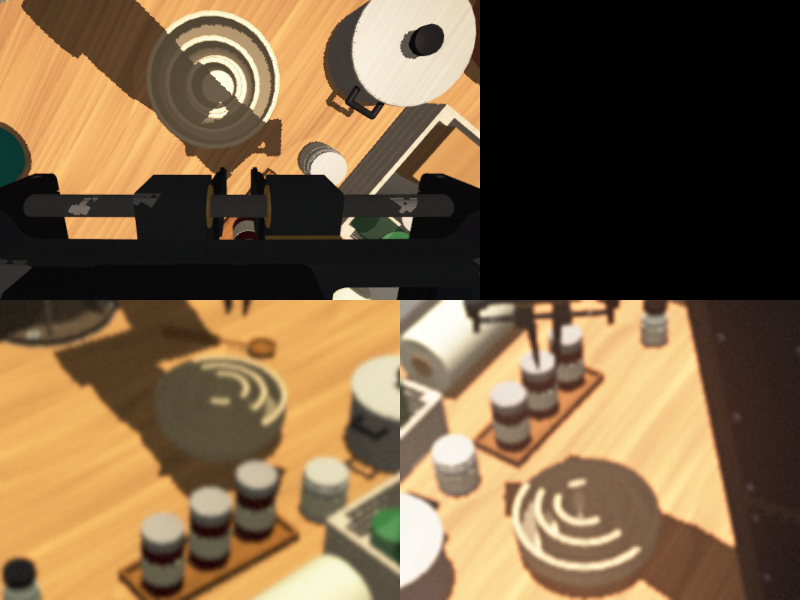

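All three bowls are nested concentrically and level (nest at about (213,80) in the wrist tile). The jam jar stands upright between the tray jars (about (210,520) in the scene tile). The arm is clear of everything.

```bash
python3 -c "
from cell import env
print(env.job_done())"
```

```text
the job is handed in; nothing more can be done
None
```

I handed the job in at about 26 s: in the last pictures the jam jar stands upright in the tray gap, and the small bowl sits in the medium one and the medium in the large one, level as far as the views show.

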